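# Clip a marker onto the measured pipe offcut

## Robot

A 6-joint arm with a two-finger parallel gripper is mounted at the origin on the work surface. World frame = base frame: x ahead of the robot, y to its left, z up, the work surface at z = 0. Lengths are in m, angles in rad, forces in N, time in s.
With the tool pointing down it reaches from about 0.25 to 0.85 m from the base axis. Payload 12.5 kg.
Tool frame: the origin (TCP) lies at the centre of the arm's flange, where the gripper is bolted on; the fingertips stand 186 mm ahead of it and the grasp point (between the pads) lies 167 mm ahead of it (bot.hold_point_z is the distance from the TCP to the grasp point, in m); z points along the fingers, y is the line along which they close (so a half turn about z gives the same grasp; the last joint's range is limited). The gripper opens to 93 mm and grips with 3 to 60 N. Pads are 15 mm wide; open, the fingers measure 128 mm over their backs; the gripper's body (75 mm by 188 mm) begins 65 mm behind the grasp point.
Start: joints at [1.104, 0.351, 1.652, -0, 1.139, -0.085], TCP at [0.205, 0.51, 0.405] pointing down, gripper open.
Joint ranges: [-2.75, 2.75], [-0.79, 2.1], [0.01, 2.65], [-1.57, 4.71], [0.07, 3.14], [-2.87, 2.87]. Speed limits (rad/s): [2.22, 2.22, 2.79, 3.14, 3.14, 3.14].

## Interface

Orientations are given as [roll, pitch, yaw] about the fixed x, y, z axes, in that order (R = Rz(yaw) Ry(pitch) Rx(roll)).
In Python, from bench import monitor, cams, bot gives the robot as it stands.
- The arm moves only by the tool play_rows, never from a script. Its argument "deltas" is a list of rows, each an object of numbers: "dx", "dy", "dz": the shift along the tool's x, y, z in cm; "yaw": the turn about the tool's z in rad; "claw": the closure, from 0 (fully open) to 1 (shut). A call has 1 to 20 rows; each row is the pose to reach, as a shift and turn from the pose commanded when the call began, along the tool's axes at that moment; what a row does not reach only later rows make up. A row lasts 1/10 s, in which the tool goes at most 50 mm and 8.59 degrees, less where a joint would pass 70% of its speed; a pose out of reach is approached as far as the arm can. A call with a gripper value outside its range is refused whole. The fingers move at their own pace and stop on an object; "newtons" is the grip in N (left out, the last holds). Time passes only in rows, so rows that repeat a pose let the fingers close. It gives the time, the measured TCP pose, the force, the opening and the grip force at its end, in the units of the state.
- monitor.get_obs(): the state, without advancing time (a new reading comes with each control period).
- cams.get_image(name): name is "scene" or "side" or "wrist"; returns a dict with "frame" (400x640x3 uint8, red, green, blue), "depth" (400x640 float32, m along the optical axis (not along the pixel's ray), 0 where there is no reading), "K" (3x3 intrinsics, pixels), "T" (4x4, takes a point from camera to world coordinates). Camera axes: x right, y up, looking along -z (the intrinsics and any distortion apply to the point x, -y, -z); pixel columns grow to the right and rows downward; lengths in m; the calibration is good to about 2 mm. A picture is of the moment at which its call begins.
- bot.close_job(): hands the job in; it is judged then, once.
The state is a dict: "t": time; "qpos": joint angles; "qvel": joint speeds; "joint_torque": joint torques, N m; "tcp_pos": TCP position; "tcp_rot": TCP orientation; "force": force on the tool from outside, world axes, zero at the start; "wrist_torque": the same for the moment, N m; "gripper_width": opening from 0.0 (shut) to 1.0 (fully open); "grip_force": force on a finger pad.
Only numpy, scipy, OpenCV 4.12 (cv2) and the standard library are available. Lean on these libraries where they do the work, as an engineer would, in place of code of your own. Each camera call takes 0.05 s, during which the arm holds its last target. There are 200 camera calls.

## Task

Mark the wider of the two pipe offcuts as measured: squeeze the handles of the spring clip so that its jaws open, lift it off the rack, and let it close upright on the wide pipe's rim, one jaw inside and one outside, pushed down until the whole face of both rubber jaw pads grips the wall. Leave the wide pipe standing where it is and do not disturb the narrow pipe, the micrometer or the marker.

Things in the scene. Friction and masses are not known exactly. Their poses are not given: they have to be found in the camera images.
- clip: steel spring clip like a big clothes-peg, handles up, jaws down, parked on the rack strip's top edge; about 80 g. Origin on the axis of its pivot pin (10 mm diameter, 34 mm long), x along the pin, z up to the handles; the jaws open along y. An aluminium disc of 20 mm sits on the pin's +x end, up to z = 16 mm. The jaws end in rubber blocks, 24 mm wide, z = -22 to -30 mm
- clip_grip (a point): point midway between the handles, 32 mm above the pivot axis: where to grip. Handles: plates 24 mm wide, 3 mm thick, up to 47 mm above the pivot, 45 mm over their outsides at this height (58 mm at the top) at the start; fully squeezed they are parallel, 15 to 18 mm over the outsides. 6 N here starts to open the jaws, 10 N opens them fully
- clip_mouth (a point): point midway between the clip's two jaw blocks, 26 mm below the pivot axis
- jaw_left (a joint): opening angle of the jaw on the clip's +y side (the other jaw mirrors it), rad: 0 when holding 6 mm between the jaws, as at the start, up to 0.42 when fully open (27 mm), -0.11 when shut on nothing
- jaw_right: the jaw and handle on the clip's -y side; its origin is on the pivot axis too
- rack: clip rack: steel strip 6 mm thick, 180 mm long (along its x), standing upright, top edge 65 mm above the table, on a foot 200 x 70 x 8 mm. Origin at the centre of the foot's underside
- wide_pipe: wider pipe offcut of rusty steel, standing on end: outside diameter 100 mm, inside 88 mm (wall 6 mm), height 75 mm, 0.95 kg, open at both ends. Origin on its axis at the underside, z up
- wide_rim (a point): centre of the wide pipe's upper end, at the height of its rim, 75 mm above the table
- narrow_pipe: narrower pipe offcut of rusty steel standing on end: outside diameter 60 mm, height 55 mm; a bystander. Origin on its axis at the underside
- micrometer: outside micrometer with a green C-shaped frame, lying flat, about 90 x 170 mm and 18 mm high; a bystander. Origin at the middle of its frame, on the table
- marker: white marker with a black cap, 128 mm long, 16 mm thick, lying; a bystander. Origin under its white body's centre
Mind the look-alikes: they are no part of the job. What is meant by the clip is not orange, and is the larger of those in its own colour. Of the things that look like the wide_pipe, take the one that is farthest to the robot's left at the start.

How it is judged:
By the outcome, as a careful person would: the job done as asked, in the order asked, and still so for the second after the job is handed in, with the robot touching nothing.
It also fails if it takes over 42 s, if anything falls off the work surface, if the arm or the gripper's body presses on something with over 40 N, if the wrist force passes 120 N, or if a joint passes its speed limit or range.

## Working session

There is one attempt and no reset: what is moved stays moved. The work goes in short steps, Python scripts to look and compute and a tool call to move; the robot and the scene stay as the last step left them, time stands still between calls to the robot, and variables do not carry over. Pictures are saved under pics/ and viewed, at most 10 in all, crops included, and the job is handed in when it is done.

Besides the shell and the picture viewer there is one more tool, called after "Call:" by a JSON object that holds its "api" and its "payload", one argument or row to a line. play_rows: Moves the arm, as the interface text tells. Its arguments: {"type":"object","properties":{"deltas":{"type":"array","items":{"type":"object","properties":{"dx":{"type":"number"},"dy":{"type":"number"},"dz":{"type":"number"},"yaw":{"type":"number"},"claw":{"type":"number"}}}},"newtons":{"type":"number"}},"required":["deltas"]}

```bash
mkdir -p pics; cat > h.py <<'E'
import numpy as np, cv2
from bench import monitor, cams, bot
def grab(n):
    d=cams.get_image(n); np.savez(f'/tmp/{n}.npz',**{k:d[k] for k in('frame','depth','K','T')}); return d
def load(n): return dict(np.load(f'/tmp/{n}.npz'))
def cloud(d):
    z=d['depth']; K=d['K']; v,u=np.indices(z.shape)
    p=np.stack([(u-K[0,2])/K[0,0]*z,-(v-K[1,2])/K[1,1]*z,-z],-1)
    return p@d['T'][:3,:3].T+d['T'][:3,3]
def ray(d,u,v,h):
    K=d['K'];r=d['T'][:3,:3]@np.array([(u-K[0,2])/K[0,0],-(v-K[1,2])/K[1,1],-1]);o=d['T'][:3,3]
    return o+r*(h-o[2])/r[2]
E
python3 - <<'E'
from h import *
for n in('scene','side','wrist'):
    d=grab(n); cv2.imwrite(f'pics/{n}0.png',d['frame'][...,::-1]); print(n,d['K'].round(1).tolist(),d['T'].round(3).tolist(), (d['depth']>0).mean())
print({k:np.round(v,3) for k,v in monitor.get_obs().items()})
E
```

```text
scene [[366.4, 0.0, 316.7], [0.0, 366.4, 197.0], [0.0, 0.0, 1.0]] [[-0.772, -0.455, 0.443, 0.946], [0.635, -0.554, 0.538, 0.453], [0.001, 0.697, 0.717, 0.667], [0.0, 0.0, 0.0, 1.0]] 0.9959296875
side [[494.7, 0.0, 327.6], [0.0, 494.7, 197.4], [0.0, 0.0, 1.0]] [[0.946, 0.245, -0.214, 0.368], [-0.325, 0.721, -0.612, -0.675], [0.005, 0.649, 0.761, 0.91], [0.0, 0.0, 0.0, 1.0]] 0.9960703125
wrist [[353.8, 0.0, 317.8], [0.0, 353.8, 199.6], [0.0, 0.0, 1.0]] [[0.372, -0.901, -0.223, 0.143], [0.928, 0.361, 0.091, 0.535], [-0.001, -0.241, 0.97, 0.384], [0.0, 0.0, 0.0, 1.0]] 0.9961484375
{'t': np.float64(0.15), 'qpos': array([ 1.104,  0.351,  1.652, -0.   ,  1.139, -0.085]), 'qvel': array([ 0.003, -0.001, -0.001, -0.001,  0.001, -0.001]), 'joint_torque': array([ 1.0000e-03, -4.9746e+01, -2.8534e+01,  7.0000e-02,  2.5000e-02,
       -0.0000e+00]), 'tcp_pos': array([0.205, 0.51 , 0.404]), 'tcp_rot': array([-3.141, -0.   ,  2.76 ]), 'force': array([-0.289,  0.839,  0.096]), 'wrist_torque': array([-0.012, -0.004,  0.013]), 'grip_force': np.float64(0.0), 'gripper_width': np.float64(0.995)}
```

View pics/scene0.png

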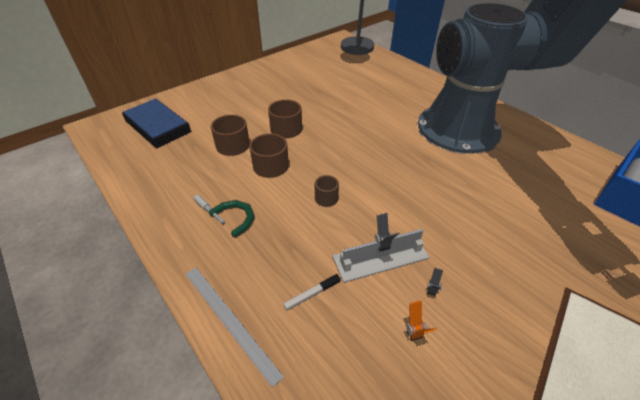

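View pics/side0.png

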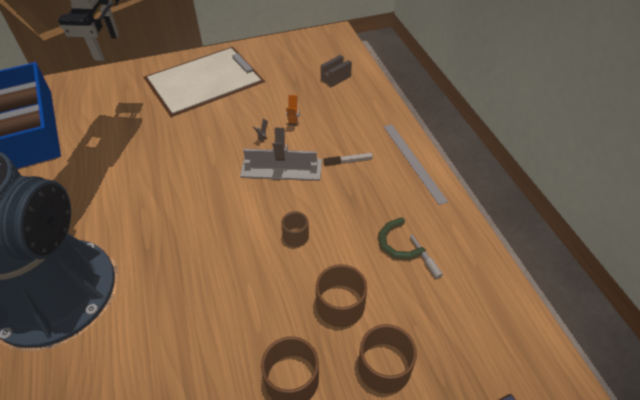

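The scene view shows three wide pipes at (231,135), (285,118) and (269,155). The small pipe is at (327,190). There are clips at (385,233) grey on the rack, (434,282) small grey and (416,320) orange. The side view shows the same pipes at (387,358), (290,370) and (341,295), and the rack clip at (280,145).

```bash
python3 - <<'E'
from h import *
for n,px in(('scene',[(231,135),(285,118),(269,155),(327,190)]),('side',[(387,358),(290,370),(341,295),(295,228)])):
    d=load(n);P=cloud(d);f=d['frame'].astype(int)
    for u,v in px:
        s=np.s_[max(0,v-45):v+45,max(0,u-45):u+45]
        q=P[s].reshape(-1,3); c=ray(d,u,v,.04)
        hh=.075 if (u,v)!=px[3] else .055
        m=(abs(q[:,2]-hh)<.004)&(np.hypot(*(q[:,:2]-c[:2]).T)<.075)
        a=q[m]; A=np.c_[2*a[:,:2],np.ones(len(a))]
        for _ in range(3):
            s_=np.linalg.lstsq(A,(a[:,:2]**2).sum(1),rcond=None)[0]; r=np.sqrt(s_[2]+s_[:2]@s_[:2])
        zz=q[np.hypot(*(q[:,:2]-s_[:2]).T)<.055][:,2]
        print(n,(u,v),len(a),'c',s_[:2].round(4),'r',r.round(4),'ztop',np.percentile(zz,[97,99.5]).round(4))
# clip region
for n,(u,v) in(('scene',(385,233)),('side',(280,145))):
    d=load(n);P=cloud(d); s=np.s_[v-45:v+45,u-60:u+60]; q=P[s].reshape(-1,3)
    hi=q[(q[:,2]>.075)]; st=q[(q[:,2]>.045)&(q[:,2]<.069)]
    print(n,'table',np.median(q[q[:,2]<.006][:,2]).round(4),len(hi),hi.min(0).round(4),hi.max(0).round(4),hi.mean(0).round(4))
    for lo in np.arange(.06,.15,.01):
        w=q[(q[:,2]>lo)&(q[:,2]<lo+.01)]
        if len(w)>3:print(round(lo,2),len(w),w.mean(0).round(4),w.min(0).round(3),w.max(0).round(3))
    c=(st[:,:2]-st[:,:2].mean(0)); U=np.linalg.svd(c,full_matrices=False)[2][0]; t=c@U
    print('strip dir',U.round(3),'yaw',np.degrees(np.arctan2(U[1],U[0])).round(1),t.min(),t.max(),st.mean(0).round(4))
    im=d['frame'][v-50:v+50,u-60:u+60,::-1]; im=cv2.resize(im,(390,325),interpolation=cv2.INTER_CUBIC)
    cv2.imwrite(f'/tmp/c_{n}.png',im)
cv2.imwrite('pics/crop1.png',np.hstack([cv2.imread('/tmp/c_scene.png'),cv2.imread('/tmp/c_side.png')]))
E
```

```text
scene (231, 135) 185 c [ 0.5894 -0.37  ] r 0.0468 ztop [0.0749 0.0762]
scene (285, 118) 154 c [ 0.4198 -0.3368] r 0.0469 ztop [0.0748 0.0756]
scene (269, 155) 207 c [ 0.5555 -0.2229] r 0.0467 ztop [0.0747 0.076 ]
scene (327, 190) 145 c [ 0.5182 -0.0295] r 0.0268 ztop [0.0546 0.0556]
side (387, 358) 636 c [ 0.5875 -0.3714] r 0.0468 ztop [0.0778 0.079 ]
side (290, 370) 659 c [ 0.4181 -0.3381] r 0.0467 ztop [0.0778 0.0791]
side (341, 295) 499 c [ 0.5537 -0.2243] r 0.0468 ztop [0.0775 0.0792]
side (295, 228) 224 c [ 0.5168 -0.0312] r 0.027 ztop [0.0574 0.059 ]
scene table -0.0007 373 [0.5215 0.1529 0.075 ] [0.9458 0.453  0.667 ] [0.5995 0.2139 0.1763]
0.06 259 [0.5474 0.1825 0.0638] [0.459 0.148 0.06 ] [0.627 0.217 0.07 ]
0.07 113 [0.5469 0.179  0.075 ] [0.529 0.166 0.07 ] [0.565 0.197 0.08 ]
0.08 83 [0.5441 0.175  0.0849] [0.528 0.163 0.08 ] [0.564 0.201 0.09 ]
0.09 61 [0.5392 0.1715 0.0956] [0.525 0.159 0.09 ] [0.561 0.207 0.1  ]
0.1 65 [0.54   0.1727 0.105 ] [0.524 0.156 0.1  ] [0.563 0.21  0.11 ]
0.11 59 [0.5407 0.175  0.1135] [0.521 0.153 0.11 ] [0.565 0.212 0.117]
strip dir [-0.407  0.913] yaw 114.0 -0.17129969754494118 0.1303943960796545 [0.5435 0.1783 0.0565]
side table 0.0018 308 [ 0.3678 -0.6746  0.0751] [0.6187 0.3208 0.9095] [0.5268 0.089  0.1924]
0.06 284 [0.5526 0.2042 0.0647] [0.459 0.146 0.06 ] [0.638 0.369 0.07 ]
0.07 77 [0.5621 0.2118 0.0746] [0.526 0.156 0.07 ] [0.619 0.325 0.08 ]
0.08 55 [0.5462 0.1847 0.0859] [0.528 0.166 0.08 ] [0.56  0.201 0.09 ]
0.09 61 [0.5458 0.1884 0.095 ] [0.525 0.16  0.09 ] [0.56  0.205 0.1  ]
0.1 59 [0.5457 0.1894 0.105 ] [0.523 0.155 0.1  ] [0.561 0.21  0.11 ]
0.11 61 [0.5452 0.1864 0.1141] [0.522 0.154 0.11 ] [0.564 0.215 0.12 ]
strip dir [-0.365 -0.931] yaw -111.4 -0.16969003004077834 0.04671114111515233 [0.5544 0.2136 0.0571]
```

View pics/crop1.png

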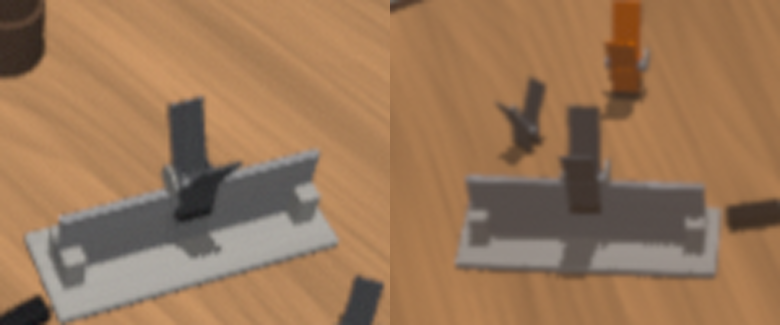

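View pics/wrist0.png

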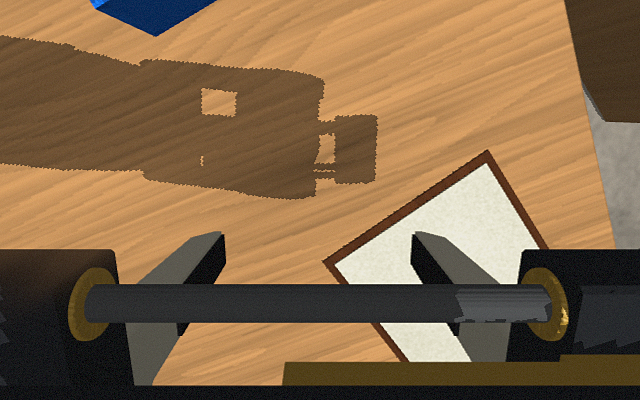

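The crops show the grey clip astride the strip at scene (385,233) and side (280,145). There are three clips: orange at scene (416,320), small grey at (434,282), and this one, which is grey and the larger of the two greys, so it is the one meant. Of the three wide pipes, the one at scene (269,155) / side (341,295) has y=-0.223, against -0.337 and -0.370. It is farthest left, so it is the target. The wrist view shows only the fingers and the clipboard.

```bash
python3 - <<'E'
from h import *
for n,(u,v) in(('scene',(385,233)),('side',(280,145))):
    d=load(n);P=cloud(d); s=np.s_[v-45:v+45,u-60:u+60]; q=P[s].reshape(-1,3)
    q=q[np.hypot(q[:,0]-.545,q[:,1]-.182)<.11]
    b=.0025 if n=='side' else -.0005
    st=q[(q[:,2]>.045+b)&(q[:,2]<.068+b)]
    vx,vy,x0,y0=cv2.fitLine(st[:,:2].astype(np.float32),cv2.DIST_HUBER,0,.01,.01).ravel()
    U=np.array([vx,vy])*np.sign(vx);V=np.array([-U[1],U[0]]); o=np.array([.545,.182])
    t=(st[:,:2]-o)@U;w=(st[:,:2]-o)@V
    print(n,'yaw',np.arctan2(U[1],U[0]),'along',t.min(),t.max(),'across',np.percentile(w,[5,50,95]).round(4))
    for lo in(.085,.095,.105,.110):
        h=q[(q[:,2]>lo+b)&(q[:,2]<lo+.01+b)]
        a=(h[:,:2]-o)@U;c=(h[:,:2]-o)@V
        print(lo,'along',np.percentile(a,[3,50,97]).round(4),'across',np.percentile(c,[1,50,99]).round(4),'pos',(c>0).sum(),(c<0).sum(), 'zmax',h[:,2].max())
E
```

```text
scene yaw -0.3809299 along -0.09145289544656227 0.08811017564649792 across [-0.0024  0.002   0.0091]
0.085 along [-0.0122  0.0006  0.01  ] across [-0.0197 -0.0149  0.019 ] pos 14 56 zmax 0.0944620678635043
0.095 along [-0.0131 -0.0013  0.0093] across [-0.0233 -0.0193  0.023 ] pos 16 52 zmax 0.10443958924947638
0.105 along [-0.013  -0.0019  0.0094] across [-0.0279 -0.0239  0.028 ] pos 16 56 zmax 0.11438940837072376
0.11 along [-0.0129 -0.0019  0.0099] across [-0.0287 -0.0246  0.0284] pos 22 40 zmax 0.11677589743089656
side yaw -0.3784891 along -0.09149384419875185 0.08718079287212742 across [-0.0101 -0.0029  0.0015]
0.085 along [-0.0129 -0.0009  0.0099] across [-0.0203  0.0135  0.0201] pos 46 18 zmax 0.09703293504025112
0.095 along [-0.0127 -0.0029  0.009 ] across [-0.0254  0.0181  0.024 ] pos 43 19 zmax 0.10739720420022159
0.105 along [-0.0129 -0.0018  0.0096] across [-0.0289  0.0218  0.0302] pos 45 24 zmax 0.117185778143449
0.11 along [-0.0126 -0.0025  0.0086] across [-0.0308  0.0221  0.0305] pos 24 17 zmax 0.12144378784383414
```

Call:
{"api": "play_rows", "payload": {
  "deltas": [
    {"dx": -2,"dy": -1,"dz": 0},
    {"dx": -6,"dy": -2.5,"dz": 1},
    {"dx": -10.5,"dy": -4.5,"dz": 1},
    {"dx": -15,"dy": -6,"dz": 2},
    {"dx": -19.5,"dy": -8,"dz": 2},
    {"dx": -24,"dy": -10,"dz": 2},
    {"dx": -28.5,"dy": -11.5,"dz": 3},
    {"dx": -33,"dy": -13.5,"dz": 4},
    {"dx": -37.5,"dy": -15.5,"dz": 4.4},
    {"dx": -41,"dy": -17,"dz": 4.4},
    {"dx": -43,"dy": -17.6,"dz": 4.4},
    {"dx": -43.6,"dy": -17.8,"dz": 4.4},
    {"dx": -43.6,"dy": -17.8,"dz": 4.4},
    {"dx": -43.6,"dy": -17.8,"dz": 4.4},
    {"dx": -43.6,"dy": -17.8,"dz": 4.4}
  ]
}}

```text
invalid input at $.deltas[0]: expected keys dx, dy, dz, yaw, claw
```

```bash
python3 - <<'E'
from h import *
d=grab('wrist'); cv2.imwrite('pics/w1.png',d['frame'][...,::-1]); s=monitor.get_obs(); print(s['t'],s['tcp_pos'].round(4),s['tcp_rot'].round(4),s['force'])
P=cloud(d); q=P.reshape(-1,3); o=np.array([.5433,.1827]);U=np.array([np.cos(.38),-np.sin(.38)]);V=np.array([-U[1],U[0]])
m=np.hypot(*(q[:,:2]-o).T)<.05
q=q[m]
for lo in(.06,.085,.095,.105,.113):
    h=q[(q[:,2]>lo)&(q[:,2]<lo+.01)]
    if len(h)<5: continue
    a=(h[:,:2]-o)@U;c=(h[:,:2]-o)@V
    print(lo,len(h),'along',np.percentile(a,[2,50,98]).round(4),'across',np.percentile(c,[1,50,99]).round(4),'+side inner/outer',np.percentile(c[c>0],[2,98]).round(4),np.percentile(c[c<0],[2,98]).round(4),h[:,2].max().round(4))
E
```

```text
0.2 [0.2049 0.5103 0.4044] [-3.141  -0.      2.7598] [-0.78567191 -0.19981935  0.14669519]
```

View pics/w1.png

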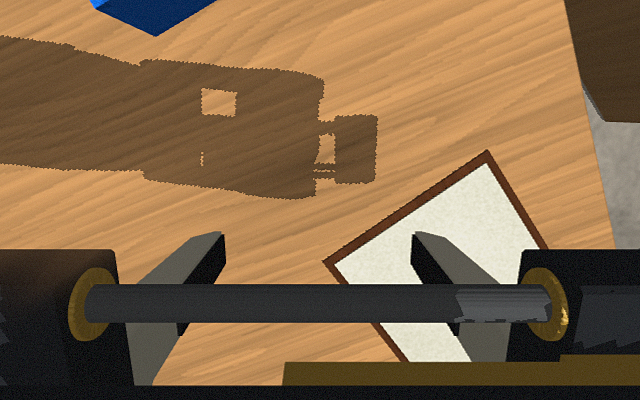

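The call was refused because every row needs all five keys. The view is unchanged: fingers only.

Call:
{"api": "play_rows", "payload": {
  "deltas": [
    {"dx": -2,"dy": -1,"dz": 0,"yaw": 0,"claw": 0},
    {"dx": -6,"dy": -2.5,"dz": 1,"yaw": 0,"claw": 0},
    {"dx": -10.5,"dy": -4.5,"dz": 1,"yaw": 0,"claw": 0},
    {"dx": -15,"dy": -6,"dz": 2,"yaw": 0,"claw": 0},
    {"dx": -19.5,"dy": -8,"dz": 2,"yaw": 0,"claw": 0},
    {"dx": -24,"dy": -10,"dz": 2,"yaw": 0,"claw": 0},
    {"dx": -28.5,"dy": -11.5,"dz": 3,"yaw": 0,"claw": 0},
    {"dx": -33,"dy": -13.5,"dz": 4,"yaw": 0,"claw": 0},
    {"dx": -37.5,"dy": -15.5,"dz": 4.4,"yaw": 0,"claw": 0},
    {"dx": -41,"dy": -17,"dz": 4.4,"yaw": 0,"claw": 0},
    {"dx": -43,"dy": -17.6,"dz": 4.4,"yaw": 0,"claw": 0},
    {"dx": -43.6,"dy": -17.8,"dz": 4.4,"yaw": 0,"claw": 0},
    {"dx": -43.6,"dy": -17.8,"dz": 4.4,"yaw": 0,"claw": 0},
    {"dx": -43.6,"dy": -17.8,"dz": 4.4,"yaw": 0,"claw": 0},
    {"dx": -43.6,"dy": -17.8,"dz": 4.4,"yaw": 0,"claw": 0}
  ]
}}

```text
t: 1.7
tcp_pos: [0.5423, 0.1839, 0.3608]
tcp_rot: [-3.142, -0.0, 2.761]
force: [0.5, -0.6, -0.2]
gripper_width: 1.001
grip_force: 0.0
```

```bash
python3 - <<'E'
from h import *
d=grab('wrist'); cv2.imwrite('pics/w2.png',d['frame'][...,::-1]); s=monitor.get_obs(); print(s['t'],s['tcp_pos'].round(4),s['tcp_rot'].round(4),s['force'])
P=cloud(d); q=P.reshape(-1,3); o=np.array([.5433,.1827]);U=np.array([np.cos(.38),-np.sin(.38)]);V=np.array([-U[1],U[0]])
m=np.hypot(*(q[:,:2]-o).T)<.05
q=q[m]
for lo in(.06,.085,.095,.105,.113):
    h=q[(q[:,2]>lo)&(q[:,2]<lo+.01)]
    if len(h)<5: continue
    a=(h[:,:2]-o)@U;c=(h[:,:2]-o)@V
    print(lo,len(h),'along',np.percentile(a,[2,50,98]).round(4),'across',np.percentile(c,[1,50,99]).round(4),h[:,2].max().round(4))
E
```

```text
1.75 [0.5425 0.1837 0.3609] [ 3.1415 -0.      2.7612] [0.51670428 0.39479798 0.13044233]
0.06 589 along [-0.0489 -0.0215  0.0482] across [-0.0066  0.0005  0.0078] 0.07
0.085 472 along [-0.0142 -0.0026  0.0153] across [-0.0167 -0.0009  0.0173] 0.095
0.095 504 along [-0.0141 -0.003   0.0088] across [-0.0214 -0.0162  0.0221] 0.105
0.105 699 along [-0.0142 -0.0029  0.0088] across [-0.0279 -0.0207  0.0287] 0.115
0.113 372 along [-0.014  -0.0025  0.0089] across [-0.0279  0.0006  0.0288] 0.1167
```

View pics/w2.png

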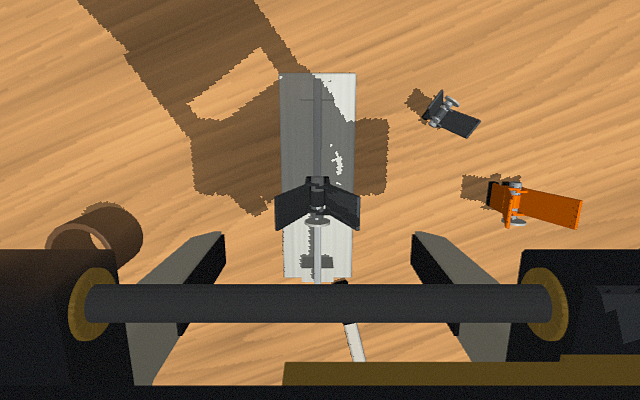

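The wrist view shows the clip between the fingers at (318,205), with its disc towards the robot's tool -x side. It is centred, the yaw agrees, and the handle top is at 0.117. The other clips and the marker are clear, so I descend and squeeze.

Call:
{"api": "play_rows", "payload": {
  "deltas": [
    {"dx": 0,"dy": 0,"dz": 2,"yaw": 0,"claw": 0},
    {"dx": 0,"dy": 0,"dz": 5,"yaw": 0,"claw": 0},
    {"dx": 0,"dy": 0,"dz": 7.5,"yaw": 0,"claw": 0},
    {"dx": 0,"dy": 0,"dz": 9,"yaw": 0,"claw": 0},
    {"dx": 0,"dy": 0,"dz": 9.2,"yaw": 0,"claw": 0},
    {"dx": 0,"dy": 0,"dz": 9.2,"yaw": 0,"claw": 0},
    {"dx": 0,"dy": 0,"dz": 9.2,"yaw": 0,"claw": 0.3},
    {"dx": 0,"dy": 0,"dz": 9.2,"yaw": 0,"claw": 0.4},
    {"dx": 0,"dy": 0,"dz": 9.2,"yaw": 0,"claw": 0.5},
    {"dx": 0,"dy": 0,"dz": 9.2,"yaw": 0,"claw": 0.6},
    {"dx": 0,"dy": 0,"dz": 9.2,"yaw": 0,"claw": 0.7},
    {"dx": 0,"dy": 0,"dz": 9.2,"yaw": 0,"claw": 0.8},
    {"dx": 0,"dy": 0,"dz": 9.2,"yaw": 0,"claw": 0.9},
    {"dx": 0,"dy": 0,"dz": 9.2,"yaw": 0,"claw": 1},
    {"dx": 0,"dy": 0,"dz": 9.2,"yaw": 0,"claw": 1},
    {"dx": 0,"dy": 0,"dz": 9.2,"yaw": 0,"claw": 1},
    {"dx": 0,"dy": 0,"dz": 9.2,"yaw": 0,"claw": 1},
    {"dx": 0,"dy": 0,"dz": 9.2,"yaw": 0,"claw": 1}
  ],
  "newtons": 20
}}

```text
t: 3.55
tcp_pos: [0.5438, 0.1829, 0.2701]
tcp_rot: [3.14, 0.002, 2.76]
force: [0.7, 1.4, 9.6]
gripper_width: 0.165
grip_force: 20.0
```

Call:
{"api": "play_rows", "payload": {
  "deltas": [
    {"dx": 0,"dy": 0,"dz": -0.5,"yaw": 0,"claw": 1},
    {"dx": 0,"dy": 0,"dz": -1.5,"yaw": 0,"claw": 1},
    {"dx": 0,"dy": 0,"dz": -3,"yaw": 0,"claw": 1},
    {"dx": 0,"dy": 0,"dz": -5,"yaw": 0,"claw": 1},
    {"dx": 0,"dy": 0,"dz": -7,"yaw": 0,"claw": 1},
    {"dx": 0,"dy": 0,"dz": -9,"yaw": 0,"claw": 1},
    {"dx": 0,"dy": 0,"dz": -10,"yaw": 0,"claw": 1},
    {"dx": 0,"dy": 0,"dz": -10,"yaw": 0,"claw": 1},
    {"dx": 0,"dy": 0,"dz": -10,"yaw": 0,"claw": 1},
    {"dx": 0,"dy": 0,"dz": -10,"yaw": 0,"claw": 1}
  ]
}}

```text
t: 4.55
tcp_pos: [0.543, 0.1827, 0.3677]
tcp_rot: [-3.141, -0.001, 2.76]
force: [0.2, 0.0, -0.7]
gripper_width: 0.165
grip_force: 20.0
```

```bash
python3 - <<'E'
from h import *
ims=[]
s=monitor.get_obs(); tp=s['tcp_pos'];print(s['t'],tp.round(4),s['tcp_rot'].round(4),s['force'].round(2),s['gripper_width'])
for n in('scene','side'):
    d=grab(n);K=d['K'];p=d['T'][:3,:3].T@(tp-[0,0,.19]-d['T'][:3,3]);u=int(K[0,2]-K[0,0]*p[0]/p[2]);v=int(K[1,2]+K[1,1]*p[1]/p[2]);print(n,u,v)
    ims.append(cv2.resize(d['frame'][v-50:v+50,u-60:u+60,::-1],(390,325),interpolation=cv2.INTER_CUBIC))
cv2.imwrite('pics/lift.png',np.hstack(ims))
E
```

```text
4.55 [0.543  0.1827 0.3677] [-3.1405e+00 -1.4000e-03  2.7598e+00] [ 0.18  0.03 -0.74] 0.16521681586911394
scene 392 201
side 276 115
```

View pics/lift.png

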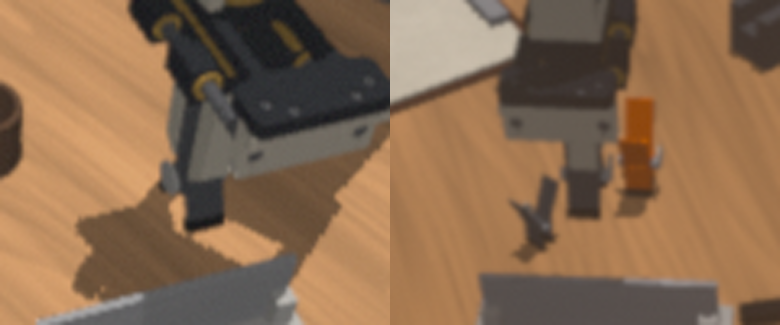

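The pictures show the clip lifted clear, hanging straight in the fingers (scene crop (200,180), side crop (585,190)). The rack has stayed in place. Next I go above the near-left side of the target rim; the tool's y axis there already points radially, so no turn is needed.

Call:
{"api": "play_rows", "payload": {
  "deltas": [
    {"dx": -0.4,"dy": -0.8,"dz": -0.2,"yaw": 0,"claw": 1},
    {"dx": -1.3,"dy": -2.6,"dz": -0.5,"yaw": 0,"claw": 1},
    {"dx": -2.6,"dy": -5.2,"dz": -1,"yaw": 0,"claw": 1},
    {"dx": -4.1,"dy": -8.2,"dz": -1,"yaw": 0,"claw": 1},
    {"dx": -5.8,"dy": -11.6,"dz": -1,"yaw": 0,"claw": 1},
    {"dx": -7.5,"dy": -15,"dz": -1,"yaw": 0,"claw": 1},
    {"dx": -9.2,"dy": -18.4,"dz": -1,"yaw": 0,"claw": 1},
    {"dx": -10.9,"dy": -21.8,"dz": -1,"yaw": 0,"claw": 1},
    {"dx": -12.6,"dy": -25.2,"dz": -1,"yaw": 0,"claw": 1},
    {"dx": -14,"dy": -28.2,"dz": -1,"yaw": 0,"claw": 1},
    {"dx": -15.2,"dy": -30.6,"dz": -1,"yaw": 0,"claw": 1},
    {"dx": -15.9,"dy": -32,"dz": -1,"yaw": 0,"claw": 1},
    {"dx": -16.2,"dy": -32.6,"dz": -1,"yaw": 0,"claw": 1},
    {"dx": -16.2,"dy": -32.6,"dz": -1,"yaw": 0,"claw": 1},
    {"dx": -16.2,"dy": -32.6,"dz": -1,"yaw": 0,"claw": 1},
    {"dx": -16.2,"dy": -32.6,"dz": -1,"yaw": 0,"claw": 1}
  ]
}}

```text
t: 6.25
tcp_pos: [0.5721, -0.1791, 0.3788]
tcp_rot: [3.141, -0.0, 2.761]
force: [0.6, 0.0, -0.4]
gripper_width: 0.162
grip_force: 20.0
```

```bash
cat > rel.py <<'E'
from h import *
s=monitor.get_obs(); tp=s['tcp_pos'];print(s['t'],tp.round(4),s['tcp_rot'].round(4),s['force'].round(2),s['gripper_width'])
yw=s['tcp_rot'][2];X=np.array([np.cos(yw),np.sin(yw)]);Y=np.array([np.sin(yw),-np.cos(yw)]);print('X',X.round(4),'Y',Y.round(4))
for n in('scene','side','wrist'):
    d=grab(n);q=cloud(d).reshape(-1,3)
    c0=np.array([.5545,-.2236]);b=.0025 if n=='side' else 0
    r=np.hypot(*(q[:,:2]-c0).T)
    a=q[(abs(q[:,2]-.075-b)<.003)&(r<.058)&(r>.036)][:,:2]
    if len(a)>20:
        z=np.linalg.lstsq(np.c_[2*a,np.ones(len(a))],(a**2).sum(1),rcond=None)[0]; R=np.sqrt(z[2]+z[:2]@z[:2])
        print(n,len(a),'c',z[:2].round(4),'R',R.round(4),'tool xy',((z[:2]-tp[:2])@X).round(4),((z[:2]-tp[:2])@Y).round(4))
    k=q[(np.hypot(*(q[:,:2]-tp[:2]).T)<.035)&(q[:,2]>tp[2]-.25)&(q[:,2]<tp[2]-.19)]
    if len(k)>10:
        e=k[:,:2]-tp[:2]; lo=k[k[:,2]<tp[2]-.205]; el=lo[:,:2]-tp[:2]
        print(n,'clip zmin rel',(k[:,2].min()-tp[2]-b).round(4),'X',np.percentile(el@X,[3,97]).round(4),'Y',np.percentile(el@Y,[3,97]).round(4))
E
python3 rel.py; python3 -c "
from h import *
cv2.imwrite('pics/w3.png',load('wrist')['frame'][...,::-1])"
```

```text
6.25 [ 0.5721 -0.1791  0.3788] [ 3.1415e+00 -2.0000e-04  2.7609e+00] [ 0.59  0.04 -0.43] 0.16244026201831152
X [-0.9284  0.3715] Y [0.3715 0.9284]
scene 181 c [ 0.5554 -0.2229] R 0.0467 tool xy -0.0008 -0.0469
scene clip zmin rel -0.2264 X [-0.0106  0.012 ] Y [-0.0158  0.0202]
side 411 c [ 0.5538 -0.224 ] R 0.0468 tool xy 0.0003 -0.0485
side clip zmin rel -0.2246 X [-0.0095  0.0124] Y [-0.0221 -0.0133]
wrist 2015 c [ 0.5527 -0.2221] R 0.0466 tool xy 0.002 -0.0471
wrist clip zmin rel -0.2248 X [-0.0022  0.0151] Y [-0.0204  0.0204]
```

View pics/w3.png

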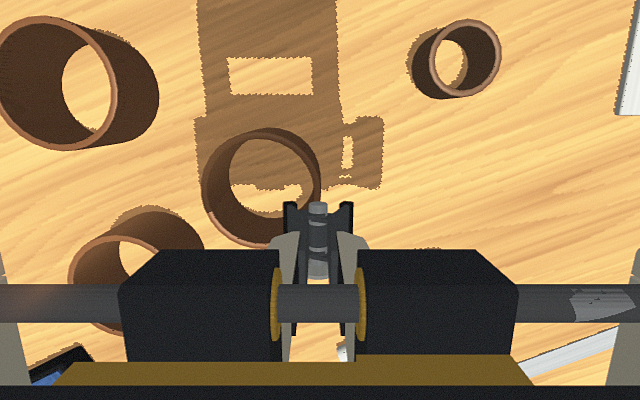

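The wrist view shows the open jaws around (318,205), next to the target rim at (262,188). The measured rim wall lies within 1 mm of the jaws' middle (mean offset 47.5 mm, wanted 47). The clip bottom is 0.225 below the TCP, so the pivot is about 0.200 below it, and I lower it to put the pivot at about 0.086.

Call:
{"api": "play_rows", "payload": {
  "deltas": [
    {"dx": 0,"dy": 0,"dz": 1,"yaw": 0,"claw": 1},
    {"dx": 0,"dy": 0,"dz": 2.5,"yaw": 0,"claw": 1},
    {"dx": 0,"dy": 0,"dz": 4,"yaw": 0,"claw": 1},
    {"dx": 0,"dy": 0,"dz": 5.5,"yaw": 0,"claw": 1},
    {"dx": 0,"dy": 0,"dz": 6.5,"yaw": 0,"claw": 1},
    {"dx": 0,"dy": 0,"dz": 7.5,"yaw": 0,"claw": 1},
    {"dx": 0,"dy": 0,"dz": 8.3,"yaw": 0,"claw": 1},
    {"dx": 0,"dy": 0,"dz": 9,"yaw": 0,"claw": 1},
    {"dx": 0,"dy": 0,"dz": 9.3,"yaw": 0,"claw": 1},
    {"dx": 0,"dy": 0,"dz": 9.3,"yaw": 0,"claw": 1},
    {"dx": 0,"dy": 0,"dz": 9.3,"yaw": 0,"claw": 1},
    {"dx": 0,"dy": 0,"dz": 9.3,"yaw": 0,"claw": 1}
  ]
}}

```text
t: 7.6
tcp_pos: [0.5722, -0.1801, 0.2862]
tcp_rot: [-3.142, 0.001, 2.76]
force: [0.8, -0.0, -1.3]
gripper_width: 0.166
grip_force: 20.0
```

```bash
python3 rel.py; python3 - <<'E'
from h import *
ims=[]
tp=monitor.get_obs()['tcp_pos']
for n in('scene','side'):
    d=load(n);K=d['K'];p=d['T'][:3,:3].T@(tp-[0,0,.2]-d['T'][:3,3]);u=int(K[0,2]-K[0,0]*p[0]/p[2]);v=int(K[1,2]+K[1,1]*p[1]/p[2])
    ims.append(cv2.resize(d['frame'][v-50:v+50,u-60:u+60,::-1],(390,325),interpolation=cv2.INTER_CUBIC))
cv2.imwrite('pics/low.png',np.hstack(ims))
E
```

```text
7.6 [ 0.5722 -0.1801  0.2862] [-3.1416e+00  8.0000e-04  2.7599e+00] [ 0.83 -0.02 -1.34] 0.16565633069350558
X [-0.928   0.3725] Y [0.3725 0.928 ]
scene 116 c [ 0.5555 -0.2228] R 0.0467 tool xy -0.0004 -0.0457
scene clip zmin rel -0.2499 X [-0.0311  0.0308] Y [-0.0106  0.0194]
side 303 c [ 0.5536 -0.2243] R 0.0466 tool xy 0.0008 -0.0479
side clip zmin rel -0.2525 X [-0.0295  0.0309] Y [-0.0206 -0.0044]
wrist 2813 c [ 0.5522 -0.2219] R 0.0461 tool xy 0.003 -0.0462
wrist clip zmin rel -0.2495 X [-0.001   0.0325] Y [-0.0197  0.0201]
```

View pics/low.png

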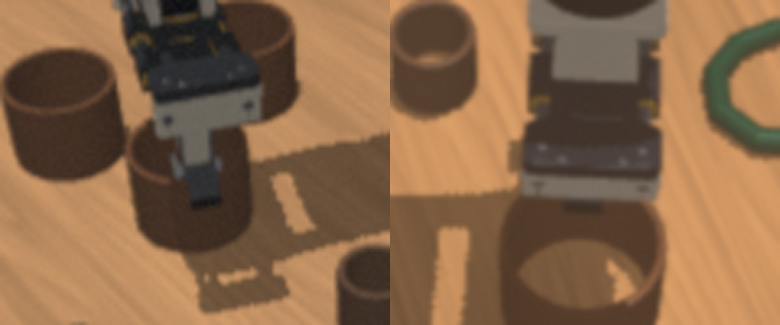

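The crops show one jaw outside the wall (scene crop (203,190)) and the other inside it (side crop (583,208)). There is no contact force, so I release slowly.

Call:
{"api": "play_rows", "payload": {
  "deltas": [
    {"dx": 0,"dy": 0,"dz": 0,"yaw": 0,"claw": 0.8},
    {"dx": 0,"dy": 0,"dz": 0,"yaw": 0,"claw": 0.76},
    {"dx": 0,"dy": 0,"dz": 0,"yaw": 0,"claw": 0.72},
    {"dx": 0,"dy": 0,"dz": 0,"yaw": 0,"claw": 0.68},
    {"dx": 0,"dy": 0,"dz": 0,"yaw": 0,"claw": 0.64},
    {"dx": 0,"dy": 0,"dz": 0,"yaw": 0,"claw": 0.6},
    {"dx": 0,"dy": 0,"dz": 0,"yaw": 0,"claw": 0.57},
    {"dx": 0,"dy": 0,"dz": 0,"yaw": 0,"claw": 0.54},
    {"dx": 0,"dy": 0,"dz": 0,"yaw": 0,"claw": 0.51},
    {"dx": 0,"dy": 0,"dz": 0,"yaw": 0,"claw": 0.48},
    {"dx": 0,"dy": 0,"dz": 0,"yaw": 0,"claw": 0.4},
    {"dx": 0,"dy": 0,"dz": 0,"yaw": 0,"claw": 0.2},
    {"dx": 0,"dy": 0,"dz": 0,"yaw": 0,"claw": 0},
    {"dx": 0,"dy": 0,"dz": 0,"yaw": 0,"claw": 0},
    {"dx": 0,"dy": 0,"dz": 0,"yaw": 0,"claw": 0},
    {"dx": 0,"dy": 0,"dz": 0,"yaw": 0,"claw": 0}
  ]
}}

```text
t: 9.35
tcp_pos: [0.5721, -0.1801, 0.2858]
tcp_rot: [-3.142, 0.0, 2.76]
force: [0.5, -0.2, 0.1]
gripper_width: 0.97
grip_force: 0.0
```

Call:
{"api": "play_rows", "payload": {
  "deltas": [
    {"dx": 0,"dy": 0,"dz": -1,"yaw": 0,"claw": 0},
    {"dx": 0,"dy": 0,"dz": -3,"yaw": 0,"claw": 0},
    {"dx": 0,"dy": 0,"dz": -6,"yaw": 0,"claw": 0},
    {"dx": 0,"dy": 0,"dz": -9,"yaw": 0,"claw": 0},
    {"dx": 0,"dy": 0,"dz": -11,"yaw": 0,"claw": 0},
    {"dx": 0,"dy": 0,"dz": -12,"yaw": 0,"claw": 0},
    {"dx": 0,"dy": 0,"dz": -12,"yaw": 0,"claw": 0},
    {"dx": 0,"dy": 0,"dz": -12,"yaw": 0,"claw": 0}
  ]
}}

```text
t: 10.15
tcp_pos: [0.5719, -0.1801, 0.405]
tcp_rot: [-3.142, -0.001, 2.76]
force: [-0.9, 0.7, -0.7]
gripper_width: 0.999
grip_force: 0.0
```

```bash
python3 - <<'E'
from h import *
s=monitor.get_obs();print(s['t'],s['tcp_pos'].round(4),s['force'].round(2))
ims=[];X=np.array([-.928,.3725]);Y=np.array([.3725,.928]);o=np.array([.5721,-.1801])
for n in('scene','side','wrist'):
    d=grab(n);K=d['K'];p=d['T'][:3,:3].T@(np.array([.572,-.18,.095])-d['T'][:3,3]);u=int(K[0,2]-K[0,0]*p[0]/p[2]);v=int(K[1,2]+K[1,1]*p[1]/p[2])
    w=d['frame'][max(0,v-50):v+50,u-60:u+60,::-1]
    ims.append(cv2.resize(w,(260,215),interpolation=cv2.INTER_CUBIC))
    q=cloud(d).reshape(-1,3);b=.0025 if n=='side' else -.0005
    r=np.hypot(*(q[:,:2]-[.5545,-.2236]).T)
    a=q[(abs(q[:,2]-.075-b)<.003)&(r<.058)&(r>.036)][:,:2]
    z=np.linalg.lstsq(np.c_[2*a,np.ones(len(a))],(a**2).sum(1),rcond=None)[0];print(n,'pipe',z[:2].round(4))
    k=q[(np.hypot(*(q[:,:2]-o).T)<.04)&(q[:,2]>.09+b)&(q[:,2]<.15)]
    for lo in(.095,.11,.122):
        h=k[(k[:,2]>lo+b)&(k[:,2]<lo+.01+b)]; e=h[:,:2]-o
        if len(h)>5: print(lo,'X',np.percentile(e@X,[2,98]).round(4),'Y',np.percentile(e@Y,[2,98]).round(4))
    print('top',(k[:,2].max()-b).round(4))
cv2.imwrite('pics/end.png',np.hstack(ims))
E
```

```text
10.15 [ 0.5719 -0.1801  0.405 ] [-0.9   0.73 -0.67]
scene pipe [ 0.5558 -0.2214]
0.095 X [-0.0185  0.0149] Y [-0.012  0.013]
0.11 X [-0.0115  0.0125] Y [-0.0212  0.02  ]
0.122 X [-0.0114  0.0108] Y [-0.0266  0.0256]
top 0.1397
side pipe [ 0.5535 -0.2248]
0.095 X [-0.0169  0.0162] Y [-0.0136  0.0118]
0.11 X [-0.009   0.0133] Y [-0.02    0.0182]
0.122 X [-0.0095  0.0137] Y [-0.0268  0.0257]
top 0.1401
wrist pipe [ 0.5526 -0.2221]
0.095 X [-0.0144  0.0191] Y [-0.0109  0.0104]
0.11 X [-0.0083  0.0151] Y [-0.0186  0.0176]
0.122 X [-0.0085  0.0152] Y [-0.0239  0.0234]
top 0.1399
```

View pics/end.png

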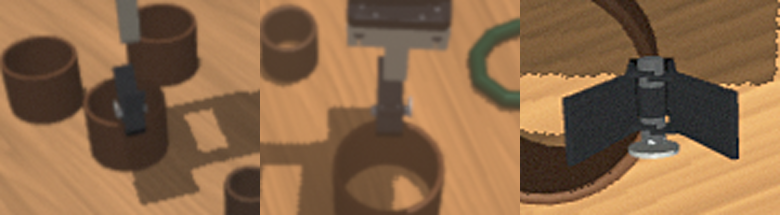

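The end view shows the clip upright on the rim, jaws either side (left crop (128,105), right crop (650,110)), and the pipe has not moved. The handle top is at 0.140, so the pivot is at about 0.093 and the pad tops at about 0.071, under the 0.075 rim. I check that directly on the outer pad.

```bash
python3 - <<'E'
from h import *
X=np.array([-.928,.3725]);Y=np.array([.3725,.928]);o=np.array([.5721,-.1801])
d=load('scene');q=cloud(d);f=d['frame'].astype(int)
e=(q[...,:2]-o);x=e@X;y=e@Y
sat=f.max(-1)-f.min(-1)
m=(abs(x)<.009)&(y>.002)&(y<.03)&(q[...,2]>.03)&(q[...,2]<.10)
for lo in np.arange(.04,.1,.004):
    k=m&(q[...,2]>=lo)&(q[...,2]<lo+.004)
    if k.sum()>2: print(round(lo,3),k.sum(),'y',y[k].mean().round(4),y[k].max().round(4),'rgb',f[k].mean(0).round())
E
```

```text
0.04 3 y 0.0028 0.003 rgb [63. 45. 33.]
0.044 5 y 0.003 0.0035 rgb [63. 46. 35.]
0.052 5 y 0.0026 0.0035 rgb [56. 40. 31.]
0.06 3 y 0.0074 0.0082 rgb [32. 28. 26.]
0.064 8 y 0.0082 0.0093 rgb [30. 29. 28.]
0.068 6 y 0.0087 0.0102 rgb [37. 36. 38.]
0.072 11 y 0.0089 0.0108 rgb [44. 43. 45.]
0.076 7 y 0.0087 0.0093 rgb [46. 45. 46.]
0.08 10 y 0.0084 0.011 rgb [45. 46. 47.]
0.084 11 y 0.0088 0.0107 rgb [45. 46. 47.]
0.088 7 y 0.0087 0.0114 rgb [46. 46. 47.]
0.092 8 y 0.0091 0.011 rgb [45. 45. 47.]
0.096 6 y 0.0096 0.0107 rgb [43. 44. 45.]
```

The rubber pad (dark) spans about 0.061–0.070, wholly below the rim. I'm handing in.

```bash
python3 -c "
from bench import bot
print(bot.close_job())"
```

```text
the job is handed in; nothing more can be done
None
```

The job is handed in, with no verdict returned: the clip stands upright on the target wide pipe's rim, one jaw inside and one outside, with both pads' full faces about 4 mm or more below the rim, and the pipe has not measurably moved.

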